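# Offer a drilled post shoe up to its studs

### The job

The shelving post shoe in the drill vise is finished: pull the vise's handle to slide the jaw open by about 3 cm, then take the shoe out by its stub and carry it over the box of offcuts to the blue sill channel. Finish while still holding it there, level and at rest, its two holes squarely over the two bare studs with about 1 cm of air between the stud tips and the plate, so that I can sight the holes before it goes on. Do not let the shoe touch the channel or the studs at any time, leave the jaw open, and do not disturb the box of offcuts or the other things lying on the bench.

Things in the scene. Friction and masses are not known exactly. Their poses are not given: they have to be found in the camera images.
- vise: drill-press vise, blue-green cast body, steel jaw plates, bolted down. Origin on the bench under the middle of the closed jaw gap; x along the slide from the handle end (-x, nearer the robot) to the fixed jaw (face at x = +25.5 mm); z up. Base 215 (x -143 to +73) x 100 mm; jaws 100 mm wide, tops 56 mm (sliding one 59) high; rear block at x -135 to -115, 56 high. Parallels hold the shoe 50 mm up
- vise_jaw (a joint): opening of the sliding jaw in m: 0 at the start, closed on the shoe (0.5 mm play, already unclamped; its face at the vise's x = -25.5 mm), up to 0.04 fully open. It slides towards the vise's -x with a friction of about 3.5 N and stays where it is left
- vise_handle (a point): grip point on the pull handle, 72 mm above the bench: an upright steel bar, 12 mm diameter, with a black ball (17 mm) on top, from the bench to 100 mm high, on the end of the push rod (14 mm thick, axis 40 mm high). It moves with the jaw; jaw closed, it is 178 mm to the -x side of the vise's origin. Axes as the vise's
- shoe_center (a point): centre of the post shoe, 29 mm above its underside; plain steel, 0.3 to 0.45 kg: flat plate 50 (x) x 80 (y) x 8 mm, with a 25 x 25 mm square-tube stub, 50 mm high, welded upright on its middle (sides along x and y). 58 mm high in all; z up. The stub's middle is 4 mm above this point. The plate lies in the vise, 80 mm along the jaws, its top 2 mm above them
- hole_a (a point): centre of one 14 mm hole of the shoe, at the underside of the plate, 28 mm from the plate's middle to its +y
- hole_b (a point): centre of the other hole, at the underside, 28 mm from the plate's middle to its -y. The shoe is the same either way round
- shoe: the shoe itself; origin at the middle of the plate's underside, axes as shoe_center
- sill: blue steel channel, 255 x 64 mm, top 30 mm high, fixed to the bench. Origin on the bench midway between the two bare studs; x along its length (from -55 to +200 mm), z up. At x = +150 mm a shoe is already bolted on, with a slotted post stump up to 150 mm high
- stud_a (a point): tip of one bare upright stud, 10 mm diameter, 22 mm above the channel's top (52 mm above the bench), 28 mm from the sill's origin to its +x. Axes as the sill's
- stud_b (a point): tip of the other bare stud, the same height, 28 mm from the sill's origin to its -x
- offcut_box: dark wooden box 330 (x) x 110 (y) x 90 mm high, about 4 kg, with offcuts of slotted angle standing in it up to 150 mm above the bench; stands between the vise and the sill. Origin at the centre of its underside
- paint_tin: paint tin, 100 mm diameter, 115 mm high; origin at the centre of its underside
- bolt_box: cardboard box of bolts 75 x 110 x 55 mm; origin under its centre
- wrench: spanner lying flat, handle to its -x; origin under its middle
- hammer: hammer lying flat, handle to its -x; origin under its middle
- tape_measure: yellow tape measure 68 x 36 x 66 mm; origin under its centre
- wire_brush: wire brush with a wooden back, about 210 x 26 x 40 mm; origin under its bristle block
Things that resemble listed ones, but are neither listed nor needed, are in the scene too. What is shaped like the shoe but green, red or turquoise is not meant.

How it is judged (in metres and radians):
On the way, in this order (a step that is already met when the one before it is completed fails the run):
1. the vise jaw is opened by more than 20 mm while the shoe still lies in the vise (value of joint vise_jaw above 0.02 m and z of shoe in the frame of vise below 0.056 m and distance of shoe from where it was at the start of the episode below 0.02 m), for 0.2 s.
2. the shoe is lifted out in the fingers, more than 50 mm above its seat, with the jaw open (z of shoe in the frame of vise above 0.1 m and contact force between shoe and the fingers above 1 N and value of joint vise_jaw above 0.02 m), for 0.1 s.
At the end, for the whole second after the job is handed in: the shoe is held in the fingers, touching nothing else, at rest and level (0.1 rad), each hole within 6 mm sideways of its own stud (either way round), the plate 2 to 20 mm above the stud tips; the jaw is open by more than 20 mm and no bystander has moved more than 15 mm (((horizontal distance between hole_a and stud_a below 0.006 m and horizontal distance between hole_b and stud_b below 0.006 m) or (horizontal distance between hole_a and stud_b below 0.006 m and horizontal distance between hole_b and stud_a below 0.006 m)) and z of hole_a in the frame of stud_a between 0.002 and 0.02 m and z of hole_b in the frame of stud_a between 0.002 and 0.02 m and angle between shoe's own z axis and vertical below 0.1 rad and contact force between shoe and the fingers above 1 N and contact force between shoe and sill below 0.1 N and contact force between shoe and vise below 0.1 N and contact force between shoe and offcut_box below 0.1 N and linear speed of shoe below 0.01 m/s and value of joint vise_jaw above 0.02 m and distance of each of offcut_box, paint_tin, bolt_box, wrench, hammer, tape_measure, wire_brush from where it was at the start of the episode below 0.015 m); the arm keeps its last pose, push and grip.
It fails at once if the shoe touches the sill channel or its studs (more than 0.5 N) (contact force between shoe and sill above 0.5 N).
It fails at once if the box of offcuts or another bystander is moved by more than 15 mm (distance of any of offcut_box, paint_tin, bolt_box, wrench, hammer, tape_measure, wire_brush from where it was at the start of the episode above 0.015 m).
It fails at once if the shoe or the robot strikes the box of offcuts (more than 5 N) (contact force between offcut_box and shoe above 5 N or contact force between offcut_box and the arm above 5 N or contact force between offcut_box and the fingers above 5 N).
It also fails if it takes over 51 s, if anything falls off the work surface, if the arm or the gripper's body presses on something with over 40 N, if the wrist force passes 120 N, or if a joint passes its speed limit or range.

### The arm

A 6-joint arm with a two-finger parallel gripper is mounted at the origin on the work surface. World frame = base frame: x ahead of the robot, y to its left, z up, the work surface at z = 0. Lengths are in mm, angles in degrees, forces in N, time in s.
With the tool pointing down it reaches from about 350 to 850 mm from the base axis. Payload 8.1 kg.
Tool frame: the origin (TCP) lies between the finger pads; the fingertips stand 22 mm ahead of it and the grasp point (between the pads) lies 3 mm ahead of it; z points along the fingers, y is the line along which they close (so a half turn about z gives the same grasp; the last joint's range is limited). The gripper opens to 85 mm and grips with 20 to 120 N. Pads are 22 mm wide; open, the fingers measure 114 mm over their backs; the gripper's body (76 mm by 85 mm) begins 54 mm behind the grasp point. The pads swing forward as they close: fully open they stand 13 mm farther back than shut.
Start: joints at [69.993, 7.471, 85.268, -0, 87.261, -4.893], TCP at [156.428, 579.254, 253.292] pointing down, gripper open.
Joint ranges: [-169.43, 169.43], [-51.17, 129.36], [1.28, 143.12], [-76.62, 256.62], [0, 156.53], [-152.29, 152.29]. Speed limits (degrees/s): [136.94, 136.94, 159.86, 180, 180, 180].

### API

Orientations are given as [roll, pitch, yaw] about the fixed x, y, z axes, in that order (R = Rz(yaw) Ry(pitch) Rx(roll)).
In Python, from bench import r, vision gives the robot as it stands.
- The arm moves only by the tool step_arm, never from a script. Its argument "targets" is a list that holds one entry, the list of rows, each a list of 6 numbers: the shift along the world's x, y, z in mm, then the turn, a rotation vector about the world's x, y, z in rad. In form: [[[x, y, z, rx, ry, rz], ...]]. A call has 1 to 12 rows; each row is the pose to reach, as a shift and turn from the pose commanded when the call began; what a row does not reach only later rows make up. A row lasts 1/12 s, in which the tool goes at most 41.7 mm and 7.16 degrees, less where a joint would pass 70% of its speed; a pose out of reach is approached as far as the arm can. A call with a gripper value outside its range is refused whole. "fingers" is the gripper's target within -1 to 1 (shut at 1, half-way at 0, fully open at -1), set as the call begins (left out, the last holds). The fingers move at their own pace and stop on an object; "newtons" is the grip in N (left out, the last holds). Time passes only in rows, so rows that repeat a pose let the fingers close. It gives the time, the measured TCP pose, the force, the opening and the grip force at its end, in the units of the state.
- r.sense(): the state, without advancing time (a new reading comes with each control period).
- vision.snapshot(name): name is "side" or "top"; returns a dict with "img" (480x640x3 uint8, blue, green, red), "mtx" (3x3 intrinsics, pixels), "eye" and "attitude" of the camera in the world. Camera axes: x right, y up, looking along -z (the intrinsics and any distortion apply to the point x, -y, -z); pixel columns grow to the right and rows downward; lengths in mm; the calibration is good to about 2 mm. A picture is of the moment at which its call begins. There is no depth.
- r.hand_in(): hands the job in; it is judged then, once.
The state is a dict: "time": time; "joint_pos": joint angles; "qd": joint speeds; "joint_efforts": joint torques, N m; "tool_pos": TCP position; "tcp_rot": TCP orientation; "ft_force": force on the tool from outside, world axes, zero at the start; "wrist_torque": the same for the moment, N m; "finger_gap": finger opening in mm; "grip_force": force on a finger pad.
Only numpy, scipy, OpenCV 4.12 (cv2) and the standard library are available. Lean on these libraries where they do the work, as an engineer would, in place of code of your own. Each camera call takes 0.05 s, during which the arm holds its last target. There are 200 camera calls.

## Working session

There is one attempt and no reset: what is moved stays moved. The work goes in short steps, Python scripts to look and compute and a tool call to move; the robot and the scene stay as the last step left them, time stands still between calls to the robot, and variables do not carry over. Pictures are saved under pics/ and viewed, at most 10 in all, crops included, and the job is handed in when it is done.

Besides the shell and the picture viewer there is one more tool, called after "Emit:" as name(argument=value, ...) on one line, values as JSON. step_arm: Moves the arm, as the interface text tells. Its arguments: {"type":"object","properties":{"targets":{"type":"array"},"fingers":{"type":"number"},"newtons":{"type":"number"}},"required":["targets"]}

```bash
mkdir -p pics; ls; cat > h.py <<'E'
import numpy as np, cv2
from bench import r, vision
def snap(n):
    s=vision.snapshot(n); return s
def ray(s,u,v):
    d=s.get('dist',s.get('distortion'))
    p=cv2.undistortPoints(np.array([[[u,v]]],float),np.array(s['mtx']),None if d is None else np.array(d,float))[0,0]
    R=att(s); d=R@np.array([p[0],-p[1],-1.]); return np.array(s['eye'],float),d
def att(s):
    a=np.array(s['attitude'],float)
    if a.shape==(3,3): return a
    from scipy.spatial.transform import Rotation as Ro
    return Ro.from_euler('xyz',a,degrees=True).as_matrix()
def plane(s,u,v,z):
    e,d=ray(s,u,v); return e+d*(z-e[2])/d[2]
def proj(s,P):
    c=att(s).T@(np.array(P,float)-np.array(s['eye'],float)); q=np.array(s['mtx'])@np.array([c[0],-c[1],-c[2]]); return q[:2]/q[2]
E
python3 - <<'E'
from h import *
for n in('side','top'):
    s=snap(n); cv2.imwrite(f'pics/{n}0.png',s['img']); print({k:(v if k!='img' else 0) for k,v in s.items()})
    import pickle; pickle.dump(s,open(f'{n}0.pkl','wb'))
print(r.sense())
E
```

```text
pics
{'img': 0, 'mtx': array([[490.62421674,   0.        , 319.98691193],
       [  0.        , 490.62421674, 240.56027936],
       [  0.        ,   0.        ,   1.        ]]), 'eye': array([-466.45001884, -370.57311642, 1206.42217974]), 'attitude': array([ 44.01799501,   0.88488864, -70.35428729])}
{'img': 0, 'mtx': array([[539.73093442,   0.        , 320.45199397],
       [  0.        , 539.73093442, 234.13025546],
       [  0.        ,   0.        ,   1.        ]]), 'eye': array([ 453.8391371 ,   10.3465883 , 1643.22363513]), 'attitude': array([  3.78918247,   0.24478196, -88.45248048])}
{'time': 0.1, 'joint_pos': array([ 6.99946685e+01,  7.51231614e+00,  8.53236463e+01, -2.28261924e-03,
        8.72615926e+01, -4.89365976e+00]), 'qd': array([ 0.00399299, -0.00644033, -0.16304377, -0.07462461, -0.00272019,
       -0.04247202]), 'joint_efforts': array([ 1.53811863e-03, -5.70947778e+01, -5.01943946e+01, -1.96506830e-04,
        8.14167783e-03, -1.71574720e-05]), 'tool_pos': array([156.25901577, 578.81449955, 252.32748266]), 'tcp_rot': array([-1.79902606e+02, -6.05057720e-03,  1.64888434e+02]), 'ft_force': array([ 0.19027077, -0.14609115,  0.32498026]), 'wrist_torque': array([ 0.06228684, -0.0244436 , -0.02324019]), 'grip_force': 0.0, 'finger_gap': 85.04652115919562}
```

View pics/top0.png

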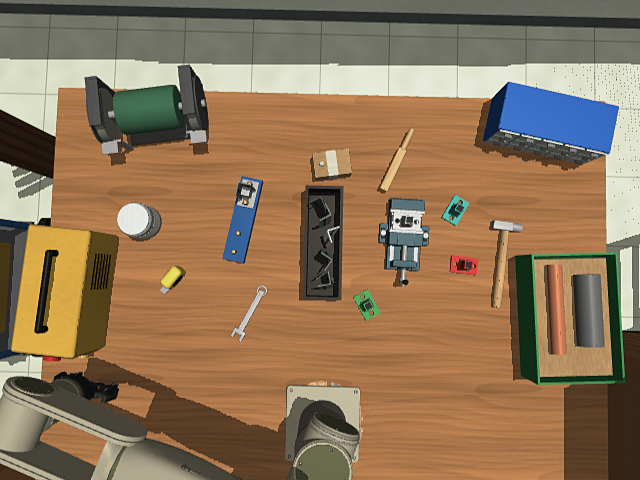

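View pics/side0.png

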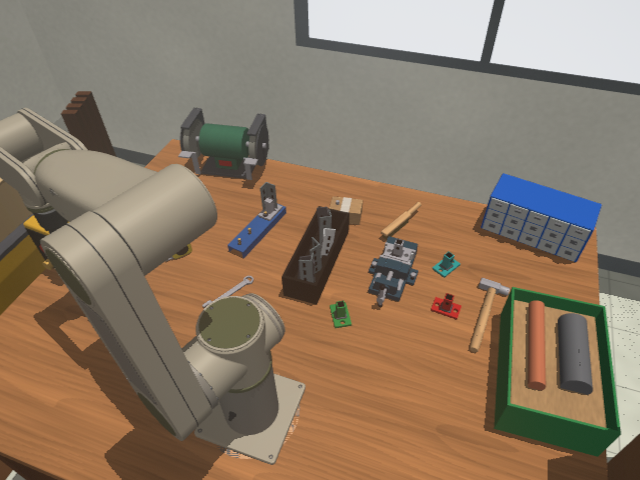

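The top view shows the vise near (405,235), with the plain steel shoe on it near (407,220) and its handle ball near (404,281). The sill is near (243,220), with two stud tips near (239,234) and (235,252). The green (366,304), red (464,265) and turquoise (456,209) look-alikes lie loose on the bench. The shoe meant is the grey one in the vise. I'll confirm it in one enlarged crop.

```bash
python3 - <<'E'
from h import *
import pickle
t=pickle.load(open('top0.pkl','rb'));s=pickle.load(open('side0.pkl','rb'))
f=lambda im,x,y,w,h,k:cv2.resize(im[y:y+h,x:x+w],None,fx=k,fy=k,interpolation=cv2.INTER_CUBIC)
a=f(t['img'],368,190,72,100,5.5); b=f(t['img'],210,170,72,100,5.5)
cv2.imwrite('pics/c1.png',np.hstack([a,b])); print(a.shape)
for n,u,v,z in[('ball',404,281,100),('shoe stub top',407,220,108),('studA',239,234,52),('studB',235,252,52)]: print(n,plane(t,u,v,z).round(1))
E
```

```text
(550, 396, 3)
ball [ 428.5 -221.7  100. ]
shoe stub top [ 602.3 -226.2  108. ]
studA [553.  260.7  52. ]
studB [499.5 270.6  52. ]
```

View pics/c1.png

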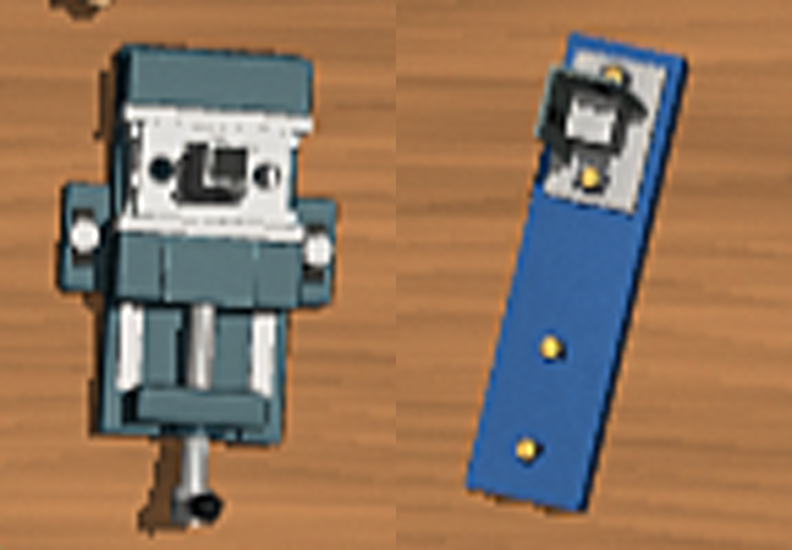

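The crop confirms it: the grey steel shoe sits in the vise, holes near crop (160,170) and (265,178), ball at (205,506). The bare studs are at (553,347) and (527,450), and the bolted shoe with its post stump is further up. Now I'll refine by mask and cross-check against the side view.

```bash
cat >> h.py <<'E'
def blobs(s,mask,box,amin=3):
    x,y,w,h=box; m=np.zeros_like(mask); m[y:y+h,x:x+w]=mask[y:y+h,x:x+w]
    n,_,st,c=cv2.connectedComponentsWithStats(m.astype(np.uint8))
    return [(c[i].round(2),int(st[i,4]),st[i,:4].tolist()) for i in range(1,n) if st[i,4]>=amin]
def tri(s1,p1,s2,p2):
    e1,d1=ray(s1,*p1);e2,d2=ray(s2,*p2)
    k=np.linalg.lstsq(np.c_[d1,-d2],e2-e1,rcond=None)[0]
    a=e1+k[0]*d1;b=e2+k[1]*d2; return (a+b)/2,np.linalg.norm(a-b)
E
python3 - <<'E'
from h import *
import pickle
t=pickle.load(open('top0.pkl','rb'));s=pickle.load(open('side0.pkl','rb'))
for n,c,bx in(('top',t,(215,215,45,50)),('side',s,(225,195,70,62))):
    h=cv2.cvtColor(c['img'],cv2.COLOR_BGR2HSV); m=(h[...,0]>15)&(h[...,0]<35)&(h[...,1]>90)&(h[...,2]>120)
    print(n,'stud',blobs(c,m,bx))
    for nm,z in(('ball',(396,270,18,20)),('shoe',(385,205,45,30))):
        if n=='top': print(nm,blobs(c,h[...,2]<70,z))
print('side ball',blobs(s,cv2.cvtColor(s['img'],cv2.COLOR_BGR2GRAY)<60,(365,280,35,35)))
h=cv2.cvtColor(t['img'],cv2.COLOR_BGR2HSV)
for nm,m,b in(('white',(h[...,2]>150)&(h[...,1]<40),(385,200,45,40)),('blue sill',(h[...,0]>100)&(h[...,0]<120)&(h[...,1]>130),(210,165,60,110))):
    M=np.zeros_like(m);x,y,w,hh=b;M[y:y+hh,x:x+w]=m[y:y+hh,x:x+w]
    print(nm,cv2.minAreaRect(cv2.findNonZero(M.astype(np.uint8))))
# side-view predictions of key points and enlarged crop for check
f=lambda im,x,y,w,h,k:cv2.resize(im[y:y+h,x:x+w],None,fx=k,fy=k,interpolation=cv2.INTER_CUBIC)
cv2.imwrite('pics/c2.png',np.hstack([f(s['img'],360,225,66,90,6),f(s['img'],225,175,66,90,6)]))
E
```

```text
top stud [(array([237.7, 232.7]), 10, [236, 231, 4, 4]), (array([233., 251.]), 9, [232, 250, 3, 3])]
ball [(array([411., 270.]), 5, [409, 270, 5, 1]), (array([399. , 281.5]), 6, [399, 279, 1, 6]), (array([404.44, 281.8 ]), 25, [401, 280, 7, 5])]
shoe [(array([388.94, 219.9 ]), 82, [386, 205, 7, 30]), (array([424., 208.]), 3, [424, 207, 1, 3]), (array([404.  , 222.23]), 60, [401, 216, 11, 11]), (array([409.52, 219.1 ]), 31, [407, 217, 6, 6]), (array([396.82, 220.18]), 11, [395, 219, 4, 4]), (array([414.86, 221.29]), 7, [414, 220, 3, 4]), (array([421. , 224.5]), 6, [421, 222, 1, 6]), (array([425., 231.]), 3, [424, 231, 3, 1])]
side stud [(array([265.2, 211.6]), 5, [264, 211, 3, 2]), (array([249.  , 228.25]), 4, [248, 228, 3, 2]), (array([238.8, 238.6]), 5, [238, 238, 3, 2])]
side ball [(array([386.42, 290.26]), 191, [373, 282, 27, 19]), (array([372.91, 291.63]), 35, [368, 289, 11, 6]), (array([379.5 , 305.25]), 8, [378, 304, 4, 3])]
white ((406.88232421875, 222.52940368652344), (42.336463928222656, 26.230199813842773), 4.39870548248291)
blue sill ((242.3744354248047, 219.16653442382812), (22.06667709350586, 84.4124526977539), 13.055248260498047)
```

View pics/c2.png

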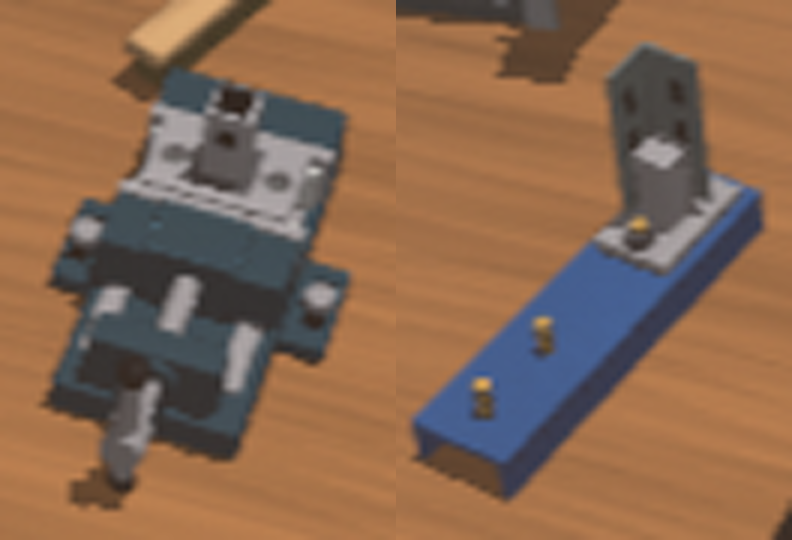

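The side crop shows the ball near (137,370), i.e. pixel (382.5,286.5). The holes are near (389.2,250) and (406,255), the stub top near (399,241), and the studs at (249,228.2) and (238.8,238.6). I'll triangulate these against the given heights.

```bash
python3 - <<'E'
from h import *
import pickle
t=pickle.load(open('top0.pkl','rb'));s=pickle.load(open('side0.pkl','rb'))
for n,a,b,z in(('studA',(237.7,232.7),(249,228.2),52),('studB',(233,251),(238.8,238.5),52),('ball',(404.4,281.8),(382.4,286.3),92),
 ('holeL',(396.8,220.2),(389,249.9),58),('holeR',(415.8,221.6),(405.8,254.7),58),('stubtop',(409.5,219.1),(398.8,240.9),108)):
    X,e=tri(t,a,s,b); print(n,'tri',X.round(1),e.round(1),'top',plane(t,*a,z).round(1),'side',plane(s,*b,z).round(1))
E
```

```text
studA tri [556.2 265.8  51.9] 2.4 top [556.7 264.7  52. ] side [555.8 266.9  52. ]
studB tri [501.9 277.6  51.2] 1.8 top [502.2 276.6  52. ] side [500.9 278.   52. ]
ball tri [ 426.3 -224.5   92.6] 1.1 top [ 426.1 -224.1   92. ] side [ 427.  -224.9   92. ]
holeL tri [ 605.6 -203.4   57.3] 1.2 top [ 605.7 -203.8   58. ] side [ 604.7 -202.9   58. ]
holeR tri [ 602.8 -258.9   57.3] 2.1 top [ 603.1 -259.8   58. ] side [ 601.6 -258.    58. ]
stubtop tri [ 604.4 -231.4  109.4] 3.4 top [ 605.1 -233.2  108. ] side [ 604.9 -229.6  108. ]
```

Heights, hole and stud spacing (55.6 mm) and handle distance (178 mm) all agree with the description. The vise is at about -2.5° yaw and the sill's x at about -12.4°. The shoe is at (604,-231) and the stud middle at (529,271.5). Moving to the handle.

Emit:
step_arm(targets=[[[20, -27, 0, 0, 0, 0.02], [40, -54, 0, 0, 0, 0.04], [61, -82, 0, 0, 0, 0.06], [81, -110, 0, 0, 0, 0.08], [102, -137, 0, 0, 0, 0.1], [122, -165, 0, 0, 0, 0.12], [143, -192, 0, 0, 0, 0.14], [163, -220, 0, 0, 0, 0.16], [184, -247, 0, 0, 0, 0.18], [204, -275, 0, 0, 0, 0.2], [225, -302, 0, 0, 0, 0.22], [245, -330, 0, 0, 0, 0.22]]], fingers=-1)

```text
time: 1.1
tool_pos: [402.0, 247.7, 253.0]
tcp_rot: [-180.0, -0.0, 177.6]
ft_force: [-0.2, 0.3, -0.1]
finger_gap: 85.6
grip_force: 0.0
```

Emit:
step_arm(targets=[[[2, -39, 0, 0, 0, 0], [4, -79, 0, 0, 0, 0], [6, -118, 0, 0, 0, 0], [8, -158, 0, 0, 0, 0], [10, -197, 0, 0, 0, 0], [12, -237, 0, 0, 0, 0], [15, -276, 0, 0, 0, 0], [17, -316, 0, 0, 0, 0], [19, -355, 0, 0, 0, 0], [21, -395, 0, 0, 0, 0], [24, -434, 0, 0, 0, 0], [25, -473, 0, 0, 0, 0]]])

```text
time: 2.1
tool_pos: [426.0, -225.8, 252.9]
tcp_rot: [180.0, -0.0, 177.5]
ft_force: [0.7, 1.0, -0.4]
finger_gap: 85.6
grip_force: 0.0
```

Emit:
step_arm(targets=[[[0, 0, -30, 0, 0, 0], [0, 0, -60, 0, 0, 0], [0, 0, -70, 0, 0, 0], [0, 0, -70, 0, 0, 0]]])

```text
time: 2.43
tool_pos: [424.2, -222.4, 179.5]
tcp_rot: [179.8, -0.4, 177.5]
ft_force: [-0.9, 0.6, 1.1]
finger_gap: 85.8
grip_force: 0.0
```

Emit:
step_arm(targets=[[[0, 0, -25, 0, 0, 0], [0, 0, -50, 0, 0, 0], [0, 0, -70, 0, 0, 0], [0, 0, -90, 0, 0, 0], [0, 0, -102, 0, 0, 0], [0, 0, -108, 0, 0, 0], [0, 0, -108, 0, 0, 0]]])

```text
time: 3.02
tool_pos: [426.4, -223.3, 75.1]
tcp_rot: [180.0, -0.1, 177.5]
ft_force: [0.0, 0.7, 0.2]
finger_gap: 85.3
grip_force: 0.0
```

Emit:
step_arm(targets=[[[0, 0, 0, 0, 0, 0], [0, 0, 0, 0, 0, 0], [0, 0, 0, 0, 0, 0], [0, 0, 0, 0, 0, 0], [0, 0, 0, 0, 0, 0], [0, 0, 0, 0, 0, 0], [0, 0, 0, 0, 0, 0], [0, 0, 0, 0, 0, 0], [0, 0, 0, 0, 0, 0], [0, 0, 0, 0, 0, 0]]], fingers=1, newtons=30)

```text
time: 3.85
tool_pos: [426.6, -226.0, 76.0]
tcp_rot: [-179.8, 0.1, 177.5]
ft_force: [-1.6, -10.6, -2.2]
finger_gap: 10.7
grip_force: 32.3
```

Gripped the bar (gap about 11 mm). Pulling about 31 mm along the slide.

Emit:
step_arm(targets=[[[-3, -0.5, 0, 0, 0, 0], [-6, -0.5, 0, 0, 0, 0], [-9, -0.5, 0, 0, 0, 0], [-12, 0, 0, 0, 0, 0], [-15, 0, 0, 0, 0, 0], [-18, 0, 0, 0, 0, 0], [-21, 0, 0, 0, 0, 0], [-24, 0, 0, 0, 0, 0], [-27, 0, 0, 0, 0, 0], [-30, 0, 0, 0, 0, 0], [-31, 0, 0, 0, 0, 0], [-31, 0, 0, 0, 0, 0]]])

```text
time: 4.85
tool_pos: [396.0, -224.9, 76.0]
tcp_rot: [-179.9, 0.1, 177.5]
ft_force: [1.9, -4.6, -0.6]
finger_gap: 11.1
grip_force: 32.2
```

```bash
python3 - <<'E'
from h import *
t=snap('top');s=snap('side')
f=lambda im,x,y,w,h,k:cv2.resize(im[y:y+h,x:x+w],None,fx=k,fy=k,interpolation=cv2.INTER_CUBIC)
cv2.imwrite('pics/c3.png',np.hstack([f(t['img'],365,185,80,110,5),f(s['img'],350,225,80,110,5)]))
q=r.sense();print(q['tool_pos'],q['ft_force'],q['joint_pos'].round(1))
E
```

```text
[ 395.97307301 -224.83846792   76.00983363] [ 1.48917904 -5.56198393 -0.07981893] [-3.600e+01 -5.800e+00  1.180e+02 -1.000e-01  6.760e+01 -1.235e+02]
```

View pics/c3.png

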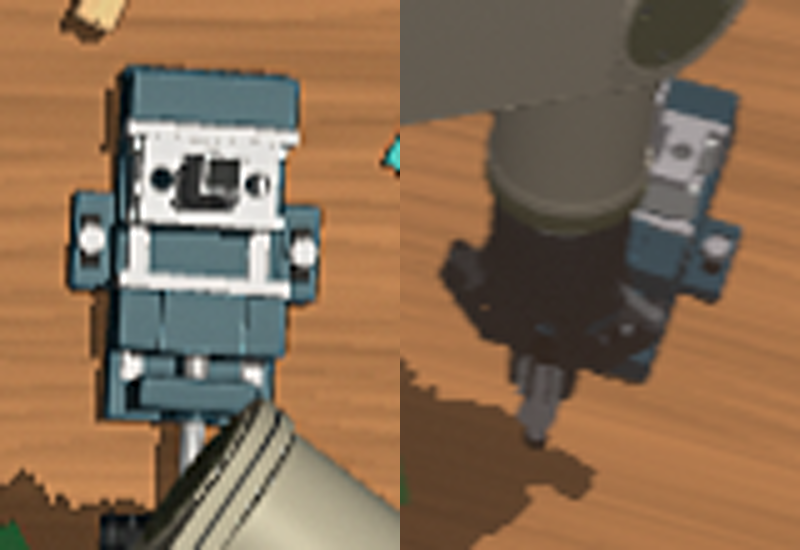

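The jaw is open about 30 mm (a gap to the white jaw face at crop y≈285) and the shoe is still in place on the parallels, with holes at crop (162,178) and (257,184). Releasing and going to the stub, closing along the vise's x.

Emit:
step_arm(targets=[[[0, 0, 0, 0, 0, 0], [0, 0, 0, 0, 0, 0], [0, 0, 0, 0, 0, 0], [0, 0, 0, 0, 0, 0], [0, 0, 0, 0, 0, 0], [0, 0, 10, 0, 0, 0], [0, 0, 35, 0, 0, 0], [0, 0, 65, 0, 0, 0], [0, 0, 95, 0, 0, 0], [0, 0, 120, 0, 0, 0], [0, 0, 130, 0, 0, 0]]], fingers=-1)

```text
time: 5.87
tool_pos: [397.0, -224.8, 210.5]
tcp_rot: [-179.8, 0.3, 177.5]
ft_force: [0.4, -1.0, 0.9]
finger_gap: 85.4
grip_force: 0.0
```

Emit:
step_arm(targets=[[[16, 0, 0, 0, 0, -0.12], [32, -1, 0, 0, 0, -0.24], [48, -2, 0, 0, 0, -0.36], [64, -2, 0, 0, 0, -0.48], [80, -3, 0, 0, 0, -0.6], [96, -3, 0, 0, 0, -0.72], [112, -4, 0, 0, 0, -0.84], [128, -5, 0, 0, 0, -0.96], [144, -5, 0, 0, 0, -1.08], [160, -6, 0, 0, 0, -1.2], [176, -6, 0, 0, 0, -1.32], [192, -7, 0, 0, 0, -1.44]]])

```text
time: 6.87
tool_pos: [587.9, -230.4, 204.7]
tcp_rot: [-179.9, -0.0, 94.7]
ft_force: [0.5, -0.1, 0.2]
finger_gap: 84.9
grip_force: 0.0
```

Emit:
step_arm(targets=[[[10, -0.5, 0, 0, 0, -0.1], [17, -0.5, 0, 0, 0, -0.13], [17, -0.5, -20, 0, 0, -0.13], [17, -0.5, -40, 0, 0, -0.13], [17, -0.5, -50, 0, 0, -0.13], [17, -0.5, -50, 0, 0, -0.13]]])

```text
time: 7.37
tool_pos: [602.3, -230.2, 151.3]
tcp_rot: [-179.6, -0.2, 87.5]
ft_force: [-0.3, 0.2, -0.3]
finger_gap: 85.2
grip_force: 0.0
```

Emit:
step_arm(targets=[[[0, 0, -15, 0, 0, 0], [0, 0, -32, 0, 0, 0], [0, 0, -48, 0, 0, 0], [0, 0, -60, 0, 0, 0], [0, 0, -66, 0, 0, 0], [0, 0, -68, 0, 0, 0], [0, 0, -68, 0, 0, 0], [0, 0, -68, 0, 0, 0]]])

```text
time: 8.03
tool_pos: [605.0, -231.6, 88.4]
tcp_rot: [179.9, 0.0, 87.5]
ft_force: [0.3, -0.9, 0.5]
finger_gap: 85.4
grip_force: 0.0
```

Emit:
step_arm(targets=[[[0, 0, 0, 0, 0, 0], [0, 0, 0, 0, 0, 0], [0, 0, 0, 0, 0, 0], [0, 0, 0, 0, 0, 0], [0, 0, 0, 0, 0, 0], [0, 0, 0, 0, 0, 0], [0, 0, 0, 0, 0, 0], [0, 0, 0, 0, 0, 0], [0, 0, 0, 0, 0, 0]]], fingers=1, newtons=60)

```text
time: 8.78
tool_pos: [604.3, -231.3, 87.7]
tcp_rot: [-180.0, 0.0, 87.5]
ft_force: [-3.7, 0.1, 6.0]
finger_gap: 24.5
grip_force: 59.6
```

Emit:
step_arm(targets=[[[-1, 0, 2, 0, 0, 0], [-1, 0, 5, 0, 0, 0], [-1, 0, 10, 0, 0, 0], [-1, 0, 20, 0, 0, 0], [-1, 0, 35, 0, 0, 0], [-1, 0, 55, 0, 0, 0], [-1, 0, 78, 0, 0, 0], [-1, 0, 100, 0, 0, 0], [-1, 0, 122, 0, 0, 0], [-1, 0, 142, 0, 0, 0], [-1, 0, 155, 0, 0, 0], [-1, 0, 158, 0, 0, 0]]])

```text
time: 9.78
tool_pos: [604.8, -231.9, 249.6]
tcp_rot: [179.7, 0.1, 87.5]
ft_force: [0.5, -0.3, -2.8]
finger_gap: 24.1
grip_force: 59.1
```

```bash
python3 - <<'E'
from h import *
t=snap('top');s=snap('side')
f=lambda im,x,y,w,h,k:cv2.resize(im[y:y+h,x:x+w],None,fx=k,fy=k,interpolation=cv2.INTER_CUBIC)
cv2.imwrite('pics/c4.png',np.hstack([f(t['img'],350,170,130,180,3),f(s['img'],330,130,130,180,3)]))
q=r.sense();print(q['tool_pos'],q['tcp_rot'],q['ft_force'],q['joint_pos'].round(1),q['finger_gap'])
E
```

```text
[ 603.83118107 -231.40854687  246.15072399] [1.79909463e+02 3.60945632e-02 8.75375968e+01] [-0.92263796 -0.32166793 -4.33323645] [-25.5  14.7  77.8   0.   87.4 -23. ] 24.733091769661392
```

View pics/c4.png

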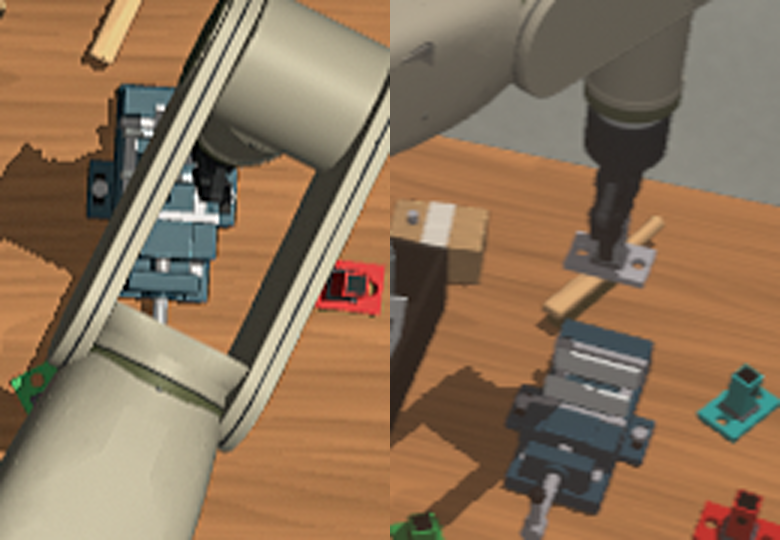

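The shoe hangs level in the fingers (plate near crop (610,258) in the side view) and the jaw stays open. Carrying it over the box at about 208 mm underside height.

Emit:
step_arm(targets=[[[-1, 8, 0, 0, 0, 0.03], [-3, 22, 0, 0, 0, 0.07], [-6, 42, 0, 0, 0, 0.12], [-9, 63, 0, 0, 0, 0.18], [-12, 84, 0, 0, 0, 0.24], [-15, 105, 0, 0, 0, 0.3], [-18, 126, 0, 0, 0, 0.36], [-22, 147, 0, 0, 0, 0.42], [-25, 168, 0, 0, 0, 0.48], [-28, 190, 0, 0, 0, 0.54], [-31, 212, 0, 0, 0, 0.6], [-34, 234, 0, 0, 0, 0.66]]])

```text
time: 10.88
tool_pos: [567.8, 5.1, 243.6]
tcp_rot: [-179.9, -0.1, 125.7]
ft_force: [0.2, 0.5, -2.9]
finger_gap: 24.2
grip_force: 59.2
```

Emit:
step_arm(targets=[[[-3, 22, 0, 0, 0, 0.06], [-6, 44, 0, 0, 0, 0.12], [-9, 66, 0, 0, 0, 0.18], [-12, 88, 0, 0, 0, 0.24], [-15, 110, 0, 0, 0, 0.3], [-19, 132, 0, 0, 0, 0.37], [-23, 155, 0, 0, 0, 0.44], [-27, 178, 0, 0, 0, 0.51], [-31, 201, 0, 0, 0, 0.58], [-35, 224, 0, 0, 0, 0.65], [-38, 246, 0, 0, 0, 0.7], [-40, 260, 0, 0, 0, 0.738]]])

```text
time: 11.88
tool_pos: [527.1, 265.4, 243.7]
tcp_rot: [-180.0, -0.2, 168.0]
ft_force: [0.3, -0.1, -4.1]
finger_gap: 24.1
grip_force: 59.2
```

Emit:
step_arm(targets=[[[-0.5, 6, 0, 0, 0, 0], [-0.5, 8.5, -10, 0, 0, 0], [-0.5, 8.5, -30, 0, 0, 0], [-0.5, 8.5, -50, 0, 0, 0], [-0.5, 8.5, -65, 0, 0, 0], [-0.5, 8.5, -75, 0, 0, 0], [-0.5, 8.5, -80, 0, 0, 0], [-0.5, 8.5, -80, 0, 0, 0]]])

```text
time: 12.55
tool_pos: [528.2, 270.3, 163.5]
tcp_rot: [-179.9, -0.1, 167.6]
ft_force: [-0.8, -0.1, -2.8]
finger_gap: 24.2
grip_force: 59.3
```

```bash
python3 - <<'E'
from h import *
t=snap('top');s=snap('side')
import pickle; pickle.dump((t,s),open('1.pkl','wb'))
f=lambda im,x,y,w,h,k:cv2.resize(im[y:y+h,x:x+w],None,fx=k,fy=k,interpolation=cv2.INTER_CUBIC)
cv2.imwrite('pics/c5.png',np.hstack([f(t['img'],195,150,80,115,5),f(s['img'],215,155,80,115,5)]))
q=r.sense();print(q['tool_pos'],q['tcp_rot'],q['ft_force'],q['joint_pos'].round(1),q['finger_gap'])
E
```

```text
[529.38649578 271.03529028 165.9142012 ] [1.79979325e+02 4.06502627e-02 1.67598110e+02] [-0.30825967 -0.38173537 -2.82694454] [ 22.2   9.8  91.9  -0.   78.2 -55.4] 24.468933973675103
```

View pics/c5.png

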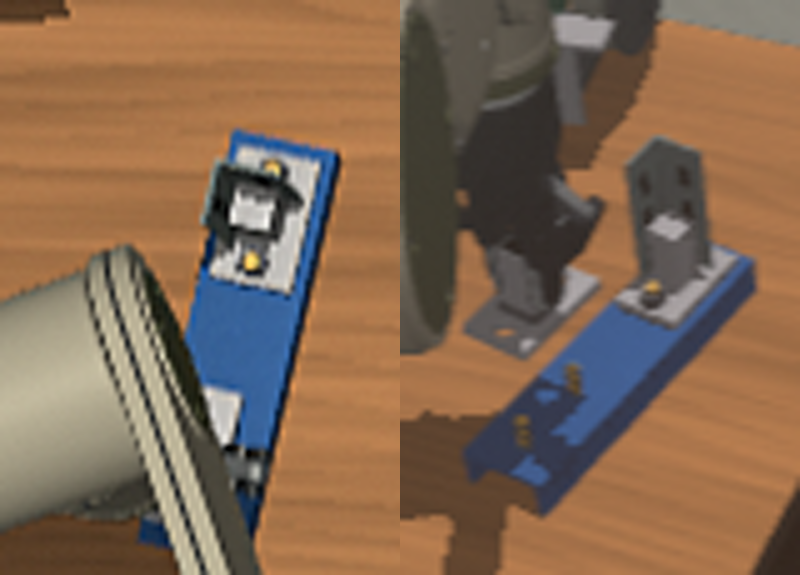

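The side crop shows the held plate, with a hole near crop (503,333) and plate corners near (526,357) and (601,287), and the studs below at (573,370) and (522,425). Top: the plate's corner is at (240,395). Checking plate position against the TCP-derived one.

```bash
python3 - <<'E'
from h import *
import pickle
t,s=pickle.load(open('1.pkl','rb'))
a=np.deg2rad(-12.4);X=np.array([np.cos(a),np.sin(a)]);Y=np.array([-X[1],X[0]]);c=np.array([529,271.5])
P=lambda x,y,z:np.r_[c+x*X+y*Y,z]
z=136
for n,p,cam,o in(('holeB',P(-28,0,z),s,(400,0,215,155)),('corner -x-y',P(-40,-25,z),s,(400,0,215,155)),('corner +x-y',P(40,-25,z),s,(400,0,215,155)),('corner -x+y',P(-40,25,z),s,(400,0,215,155)),('top +x-y',P(40,-25,z),t,(0,0,195,150))):
    u=proj(cam,p);print(n,p.round(1),'crop px',((u-np.array(o[2:])+.5)*5+np.array(o[:2])).round(1))
for n,cam,u in(('hole',s,(235.1,221.1)),('+x-y corner top',t,(242.5,228.7)),('+x-y corner side',s,(254.7,211.9)),('-x-y corner',s,(239.9,225.9))): print(n,plane(cam,*u,136).round(1))
E
```

```text
holeB [501.7 277.5 136. ] crop px [504.9 327.1]
corner -x-y [484.6 255.7 136. ] crop px [524.  352.5]
corner +x-y [562.7 238.5 136. ] crop px [601.4 278.8]
corner -x+y [495.3 304.5 136. ] crop px [462.3 324.2]
top +x-y [562.7 238.5 136. ] crop px [239.6 396.3]
hole [496.3 276.2 136. ]
+x-y corner top [562.9 238.3 136. ]
+x-y corner side [555.5 235.4 136. ]
-x-y corner [481.5 252.1 136. ]
```

The top view agrees within 1 mm. The side view is about 1 px lower, possibly the plate's lower edge, or the shoe hanging a few mm low. I'll descend with spare clearance and check from there.

Emit:
step_arm(targets=[[[0, 0, -8, 0, 0, 0], [0, 0, -20, 0, 0, 0], [0, 0, -32, 0, 0, 0], [0, 0, -42, 0, 0, 0], [0, 0, -49, 0, 0, 0], [0, 0, -53, 0, 0, 0], [0, 0, -55, 0, 0, 0], [0, 0, -55, 0, 0, 0], [0, 0, -55, 0, 0, 0], [0, 0, -55, 0, 0, 0]]])

```text
time: 13.48
tool_pos: [529.4, 271.5, 111.0]
tcp_rot: [180.0, 0.1, 167.6]
ft_force: [-0.3, 0.3, -3.4]
finger_gap: 24.4
grip_force: 59.3
```

```bash
python3 - <<'E'
from h import *
t=snap('top');s=snap('side')
import pickle; pickle.dump((t,s),open('2.pkl','wb'))
f=lambda im,x,y,w,h,k:cv2.resize(im[y:y+h,x:x+w],None,fx=k,fy=k,interpolation=cv2.INTER_CUBIC)
cv2.imwrite('pics/c6.png',np.hstack([f(t['img'],210,205,50,75,8),f(s['img'],220,190,50,75,8)]))
q=r.sense();print(q['tool_pos'],q['tcp_rot'],q['ft_force'],q['finger_gap'])
a=np.deg2rad(-12.4);X=np.array([np.cos(a),np.sin(a)]);Y=np.array([-X[1],X[0]]);c=np.array([529,271.5])
for dz in(0,-8):
  for x,y in((-28,0),(-40,-25),(40,-25),(-40,25)):
    p=np.r_[c+x*X+y*Y,81+dz]
    print(dz,x,y,'side',((proj(s,p)-[220,190]+.5)*8+[400,0]).round(),'top',((proj(t,p)-[210,205]+.5)*8).round())
E
```

```text
[529.37372547 271.42001858 111.01312757] [1.79962815e+02 5.70858474e-02 1.67636180e+02] [ 0.20929029  0.71006532 -3.00617893] 24.269018817358972
0 -28 0 side [547. 341.] top [172. 371.]
0 -40 -25 side [577. 382.] top [231. 420.]
0 40 -25 side [697. 264.] top [286. 206.]
0 -40 25 side [480. 337.] top [ 97. 386.]
-8 -28 0 side [549. 355.] top [176. 372.]
-8 -40 -25 side [579. 396.] top [234. 420.]
-8 40 -25 side [699. 278.] top [289. 207.]
-8 -40 25 side [483. 351.] top [101. 387.]
```

View pics/c6.png

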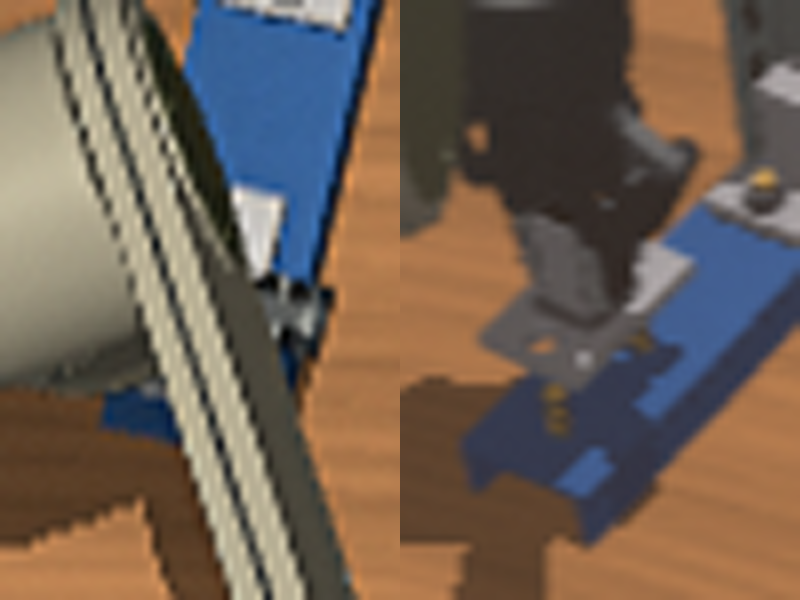

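In the side view the plate corners at (577,384), (480,339) and (695,262) and the hole at (544,346) match predictions to within about 0.6 px (2 mm), so there is no slip. The top corner also agrees within 1 px. The air under the plate is about 21 mm, so I'm lowering the last 11 mm.

Emit:
step_arm(targets=[[[0, 0, -2, 0, 0, 0], [0, 0, -5, 0, 0, 0], [0, 0, -8, 0, 0, 0], [0, 0, -10, 0, 0, 0], [0, 0, -11, 0, 0, 0], [0, 0, -11, 0, 0, 0], [0, 0, -11, 0, 0, 0], [0, 0, -11, 0, 0, 0], [0, 0, -11, 0, 0, 0], [0, 0, -11, 0, 0, 0], [0, 0, -11, 0, 0, 0], [0, 0, -11, 0, 0, 0]]])

```text
time: 14.58
tool_pos: [529.0, 271.3, 99.4]
tcp_rot: [180.0, 0.0, 167.6]
ft_force: [-0.8, -1.3, -3.3]
finger_gap: 24.1
grip_force: 59.3
```

```bash
python3 - <<'E'
from h import *
t=snap('top');s=snap('side')
f=lambda im,x,y,w,h,k:cv2.resize(im[y:y+h,x:x+w],None,fx=k,fy=k,interpolation=cv2.INTER_CUBIC)
cv2.imwrite('pics/c7.png',np.hstack([f(t['img'],210,205,50,75,8),f(s['img'],220,190,50,75,8)]))
q=r.sense();print(q['tool_pos'],q['tcp_rot'],q['ft_force'],q['finger_gap'])
a=np.deg2rad(-12.4);X=np.array([np.cos(a),np.sin(a)]);Y=np.array([-X[1],X[0]]);c=np.array([529,271.5])
for x,y in((-28,0),(-40,-25),(40,-25),(-40,25)):
    p=np.r_[c+x*X+y*Y,70]
    print(x,y,'side',((proj(s,p)-[220,190]+.5)*8+[400,0]).round(),'top',((proj(t,p)-[210,205]+.5)*8).round())
E
```

```text
[528.95947901 271.25692549  99.33836101] [1.79998484e+02 5.01899173e-03 1.67632401e+02] [ 0.4412477  -0.15511149 -2.87676867] 24.165503672109562
-28 0 side [550. 360.] top [177. 372.]
-40 -25 side [580. 401.] top [235. 420.]
40 -25 side [700. 283.] top [290. 208.]
-40 25 side [484. 356.] top [103. 387.]
```

View pics/c7.png

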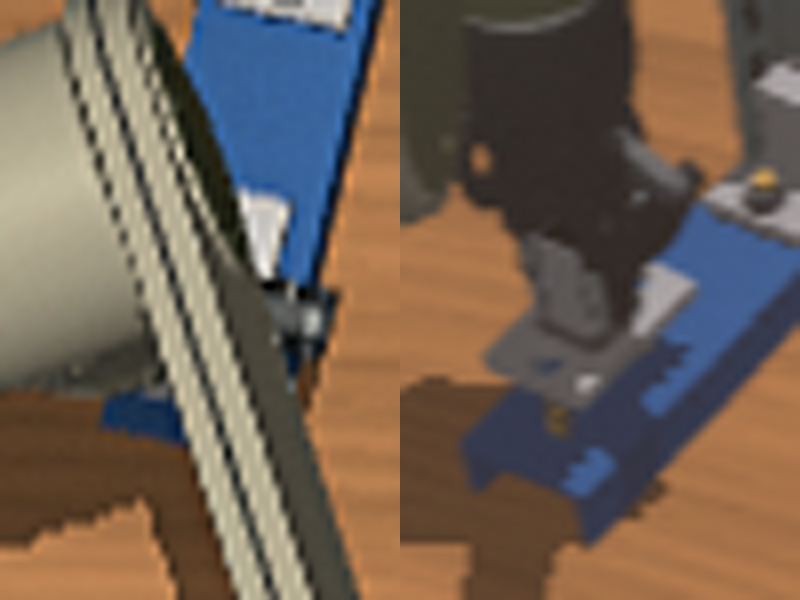

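The plate corners in the side view at (580,402), (486,358) and (697,282), and the top-view corner at (290,204), match predictions within about 0.5 px. The shoe is level and at rest with about 10 mm of air. Handing in.

```bash
python3 -c "
from bench import r
print(r.hand_in())"
```

```text
the job is handed in; nothing more can be done
None
```

I handed the job in with the vise jaw open about 30 mm and the shoe held level and at rest, its holes over the two bare studs to within about 2 mm by camera and about 10 mm of air below; no verdict came back.

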